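# Set the cap in its nest, then ready the filling knife over it

### The job

First take the white plastic cap off the sloping drying stand and set it - do not drop it - fully home in the round pocket of the plywood nest, open rim down and closed scratched face up, and let go of it. Then draw the wide-bladed filling knife up out of the rack and finish holding it in the gripper over the seated cap, clear of everything: handle uppermost, tilted to about 45 degrees with the blade pointing down and its edge level, the middle of the edge roughly 6 cm above the cap's top face. Leave the narrow knife in the rack and do not disturb the hand sander, the tub or the cork block; the program ends while still holding the knife still in that pose.

Things in the scene. Friction and masses are not known exactly. Their poses are not given: they have to be found in the camera images.
- cap: round white plastic cap, hollow, outer diameter 56 mm, 34 mm high, wall 4 mm, 60 g. Origin at the centre of its open rim; its z axis points from the rim to the closed face (flat, two grey scratches), which lies 34 mm from the origin. It starts on the stand's 20 degree slope, rim against the board, so its z axis leans 20 degrees from vertical
- stand: fixed plywood drying stand. Origin at the centre of its 100 x 100 mm foot, x horizontal, pointing up the slope. Its board (110 x 100 mm) rises 20 degrees towards +x; its upper face is 50 mm over the table above the origin, where the cap's rim centre starts. A ledge 70 mm long, 14 mm high across the low side stops the cap; the +y and -y sides are open
- nest: fixed square plywood nest 120 x 120 x 20 mm on the table, origin at the centre of its underside, z up, with one round pocket in the middle
- pocket (a point): centre of the mouth of the nest's round pocket, in the nest's top face 20 mm over the table. The pocket is 62 mm in diameter (3 mm chamfer) and 10 mm deep: a cap fully home has its origin 10 mm below this point and its closed face 24 mm above it
- rack: fixed open-fronted wooden knife rack, 85 mm high, 50 mm deep along x, 200 mm long along y, on a foot 80 x 215 x 8 mm; origin at the centre of its underside. Two slots open at the top, each 6 mm along x and 80 mm along y, in a row, centred at y = -47.5 and +47.5 mm; windows front and back show the blades; either knife may be in either slot
- wide_knife: filling knife, steel blade 70 mm wide, black handle, 0.13 kg. Origin on its axis at the handle's lower end, which starts on the rack's top, blade hanging in the slot. z along the handle away from the blade, y along the blade's width, x its thickness. Handle z = 0 to 110 mm, flat-sided, 18 (x) by 28 mm (y), foot collar 52 mm wide (y); blade z = 0 to -70 mm (neck 26 mm wide to -25 mm)
- wide_knife_tip (a point): middle of the wide knife's blade edge, 70 mm below its origin along its axis
- narrow_knife: the same knife with a 32 mm wide blade and a collar no wider than its handle (29 mm); stays in the rack. Origin and axes as on the wide knife
- sander: hand sander lying on the table: aluminium plate 85 (x) x 200 (y) x 10 mm with a black arched handle, 66 mm high in all; origin at the centre of its underside; to be left alone
- tub: closed grey round tub, diameter 84 mm, 100 mm high, origin at the centre of its underside; to be left alone
- block: cork sanding block 55 (x) x 110 (y) x 35 mm, origin at the centre of its underside; to be left alone
Things that resemble listed ones, but are neither listed nor needed, are in the scene too. Leave any blue, green or orange look-alike of the wide_knife alone.

How it is judged:
By the outcome, as a careful person would: the job done as asked, in the order asked, and still so for the second after the job is handed in, while the arm keeps its last pose, push and grip.
It also fails if it takes over 69 s, if anything falls off the work surface, if the arm or the gripper's body presses on something with over 40 N, if the wrist force passes 120 N, or if a joint passes its speed limit or range.

### The arm

A 6-joint arm with a two-finger parallel gripper is mounted at the origin on the work surface. World frame = base frame: x ahead of the robot, y to its left, z up, the work surface at z = 0. Lengths are in mm, angles in rad, forces in N, time in s.
With the tool pointing down it reaches from about 350 to 975 mm from the base axis. Payload 7.1 kg.
Tool frame: the origin (TCP) lies midway between the tips of the shut fingers; the grasp point (between the pads) lies 19 mm behind it (ctrl.grip_depth is the distance from the TCP to the grasp point, in mm); z points along the fingers, y is the line along which they close (so a half turn about z gives the same grasp; the last joint's range is limited). The gripper opens to 88 mm and grips with 3 to 60 N. Pads are 20 mm wide; open, the fingers measure 115 mm over their backs; the gripper's body (75 mm by 178 mm) begins 61 mm behind the grasp point.
Start: joints at [-1.152, 0.423, 1.63, -0, 1.089, -0.019], TCP at [264.982, -566.029, 222.675] pointing down, gripper open.
Joint ranges: [-3, 3], [-0.9, 2.11], [0.09, 2.58], [-1.31, 4.45], [0.11, 2.69], [-2.54, 2.54]. Speed limits (rad/s): [2.39, 2.39, 3.01, 3.14, 3.14, 3.14].

### API

Orientations are given as a rotation vector (axis times angle).
In Python, from workcell import ctrl, cams gives the robot as it stands.
- The arm moves only by the tool move_arm, never from a script. Its argument "steps" is a list of rows, each a list of 3 entries, a list of its own where there are three numbers: the shift along the tool's x, y, z in units of 25 mm (1.0 is 25 mm), then the turn about the tool's z in units of 5 degrees (1.0 is 5 degrees), then the closure, from 0 (fully open) to 1 (shut). A call has 1 to 20 rows; each row shifts and turns the commanded pose from where the row before left it, along the tool's axes as they then stand; what a row does not reach is not made up. A row lasts 1/12 s, in which the tool goes at most 41.7 mm and 7.16 degrees, less where a joint would pass 70% of its speed; a pose out of reach is approached as far as the arm can. A call is refused whole if a number of a shift passes 1 or a number of a turn 1, either way. A call with a gripper value outside its range is refused whole. The fingers move at their own pace and stop on an object; the grip force is fixed at half the most. Time passes only in rows, so rows that do not move let the fingers close. It gives the time, the measured TCP pose, the force, the opening and the grip force at its end, in the units of the state.
- ctrl.get_obs(): the state, without advancing time (a new reading comes with each control period).
- cams.get_image(name): name is "side" or "top"; returns a dict with "image" (384x512x3 uint8, red, green, blue), "camera_matrix" (3x3 intrinsics, pixels), "k1" (the pictures are not rectified: a ray, as slopes to the right and down, at radius r is drawn at 1 + k1 r^2 times it, then the intrinsics apply), "xyz" and "rotation" of the camera in the world. Camera axes: x right, y down, z forward; pixel columns grow to the right and rows downward; lengths in mm; the calibration is good to about 2 mm. A picture is of the moment at which its call begins. There is no depth.
- ctrl.close_job(): hands the job in; it is judged then, once.
Trained networks look in the newest picture that a camera, given by its name, has taken for a name from the list of things; names that differ only in an ending like _2 or _b are one class to them, and where a whole thing is asked for, a point or a joint stands for the part that bears it (a point fixed in the world has none). Each returns a list of dicts, best first, with "p" (0 to 1); they miss things now and then, are a little off and sometimes report something else, mostly with a low value. They report only what shows in the picture. A call takes as long as a camera call. They do not tell look-alikes from the thing itself.
- cams.boxes_of(camera, thing): "rect" ([centre column, centre row, width, height] in pixels, round what is visible of it).
- cams.cut_out(camera, thing): "pixels" (384x512 bool, what is visible of it) and "rect" ([centre column, centre row, width, height] in pixels, round what is visible of it).
The state is a dict: "t": time; "qpos": joint angles; "qvel": joint speeds; "joint_torque": joint torques, N m; "ee_pos": TCP position; "orientation": TCP orientation; "ft_force": force on the tool from outside, world axes, zero at the start; "moment": the same for the moment, N m; "width": finger opening in mm; "grasp_force": force on a finger pad.
Only numpy, scipy, OpenCV 4.12 (cv2) and the standard library are available. Lean on these libraries where they do the work, as an engineer would, in place of code of your own. Each camera call takes 0.05 s, during which the arm holds its last target. There are 200 camera calls.

## Working session

There is one attempt and no reset: what is moved stays moved. The work goes in short steps, Python scripts to look and compute and a tool call to move; the robot and the scene stay as the last step left them, time stands still between calls to the robot, and variables do not carry over. Pictures are saved under pics/ and viewed, at most 10 in all, crops included, and the job is handed in when it is done.

Besides the shell and the picture viewer there is one more tool, called after "Emit:" as name(argument=value, ...) on one line, values as JSON. move_arm: Moves the arm, as the interface text tells. Its arguments: {"type":"object","properties":{"steps":{"type":"array"}},"required":["steps"]}

```bash
mkdir -p pics; ls; cat > h.py <<'E'
import numpy as np, cv2
from scipy.spatial.transform import Rotation as R
from workcell import ctrl, cams
def ray(im,px):
    K=np.array(im["camera_matrix"]);k=im["k1"]
    d=np.array([(px[0]-K[0,2])/K[0,0],(px[1]-K[1,2])/K[1,1]]);u=d.copy()
    for _ in range(30): u=d/(1+k*(u@u))
    Rm=np.array(im["rotation"]); Rm=Rm if Rm.shape==(3,3) else R.from_rotvec(Rm).as_matrix()
    return np.array(im["xyz"],float),Rm@np.array([u[0],u[1],1.])
def onz(im,px,z):
    o,d=ray(im,px); return o+d*(z-o[2])/d[2]
def proj(im,P):
    K=np.array(im["camera_matrix"]);k=im["k1"]
    Rm=np.array(im["rotation"]); Rm=Rm if Rm.shape==(3,3) else R.from_rotvec(Rm).as_matrix()
    c=Rm.T@(np.array(P,float)-im["xyz"]);u=c[:2]/c[2];u=u*(1+k*(u@u))
    return np.array([K[0,0]*u[0]+K[0,2],K[1,1]*u[1]+K[1,2]])
E
python3 - <<'E'
from h import *
for n in("side","top"):
    im=cams.get_image(n);cv2.imwrite(f"pics/{n}0.png",cv2.resize(im["image"][:,:,::-1],(800,600)))
    print(n,im["xyz"],np.round(im["rotation"],3).tolist(),np.round(im["camera_matrix"],1).tolist(),im["k1"])
    for t in["cap","stand","nest","rack","wide_knife","narrow_knife","sander","tub","block"]:
        print(t,[(round(b["p"],2),np.round(b["rect"],0).tolist()) for b in cams.boxes_of(n,t)[:4]])
print(ctrl.get_obs())
E
```

```text
pics
side [ 63.9189845  575.92987718 860.83236164] [-0.952, 2.527, -1.025] [[407.8, 0.0, 253.4], [0.0, 407.8, 188.8], [0.0, 0.0, 1.0]] 0.039123569978701284
cap [(0.79, [164.0, 263.0, 25.0, 26.0])]
stand [(0.97, [164.0, 270.0, 61.0, 67.0])]
nest [(0.72, [253.0, 218.0, 64.0, 52.0])]
rack [(0.74, [166.0, 270.0, 63.0, 66.0]), (0.64, [312.0, 156.0, 64.0, 56.0])]
wide_knife [(0.91, [346.0, 175.0, 28.0, 53.0]), (0.66, [365.0, 149.0, 14.0, 47.0]), (0.66, [382.0, 137.0, 33.0, 50.0]), (0.65, [328.0, 127.0, 23.0, 54.0])]
narrow_knife [(0.89, [311.0, 132.0, 14.0, 34.0])]
sander [(0.78, [210.0, 171.0, 67.0, 44.0]), (0.19, [330.0, 121.0, 21.0, 36.0])]
tub [(0.79, [134.0, 227.0, 40.0, 49.0]), (0.39, [330.0, 121.0, 20.0, 37.0]), (0.34, [312.0, 132.0, 17.0, 36.0])]
block [(0.47, [252.0, 219.0, 62.0, 48.0])]
top [ 441.76377528  -12.56702001 1313.92681216] [-2.184, 2.17, -0.127] [[422.1, 0.0, 259.6], [0.0, 422.1, 197.5], [0.0, 0.0, 1.0]] -0.042073242797373754
cap [(0.6, [147.0, 202.0, 22.0, 18.0]), (0.22, [150.0, 200.0, 40.0, 38.0])]
stand [(0.83, [151.0, 200.0, 41.0, 39.0])]
nest [(0.81, [240.0, 215.0
[... 399 characters left out ...]
[346.0, 155.0, 36.0, 20.0])]
{'t': 1.0, 'qpos': array([-1.15200666e+00,  4.23086632e-01,  1.62988150e+00,  1.12639096e-06,
        1.08858789e+00, -1.89745508e-02]), 'qvel': array([-0.00093427, -0.0002278 , -0.00034335,  0.00173189,  0.00023194,
       -0.00098973]), 'joint_torque': array([-3.80832344e-04, -5.44580090e+01, -2.74052203e+01,  6.44421671e-02,
        1.68839609e-02, -5.47174398e-05]), 'ee_pos': array([ 264.98517725, -566.04571006,  222.69069984]), 'orientation': array([3.06660208e+00, 6.82152287e-01, 1.29631379e-05]), 'ft_force': array([0.21595779, 0.32156927, 0.37686333]), 'moment': array([ 0.02907354, -0.03228925, -0.02272184]), 'grasp_force': 0.0, 'width': 87.67787301760963}
```

View pics/side0.png

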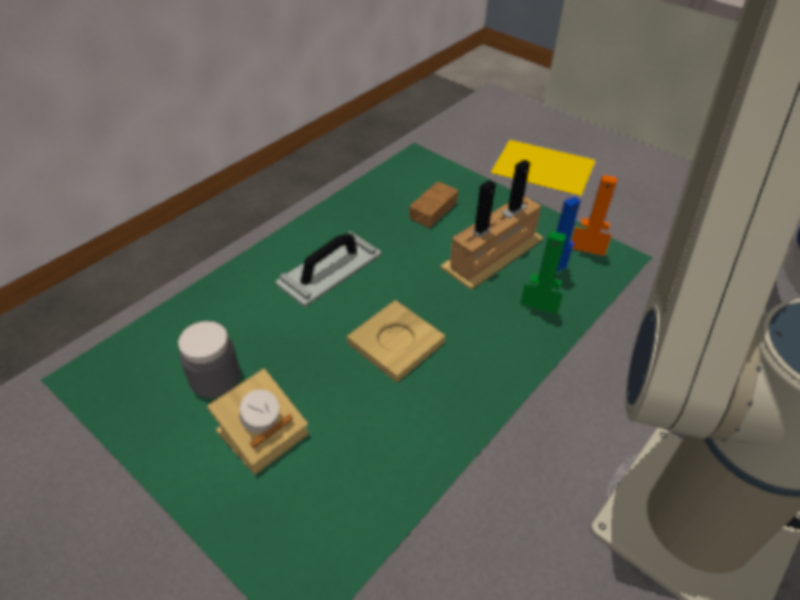

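View pics/top0.png

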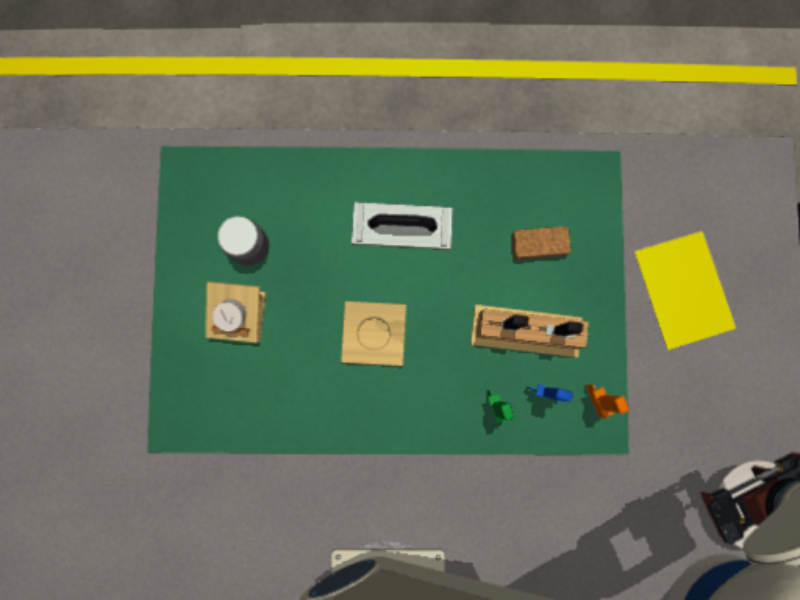

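The picture shows the cap on the stand (top view, 229,317 of 800x600), the nest at (374,333), and the rack at (530,330) with two black-handled knives. The tub, sander and block lie on the far side, and the blue, green and orange look-alikes are on the robot side of the rack. Next I'll fit the poses by silhouettes and zoom in on the rack.

```bash
cat >> h.py <<'E'
from scipy.optimize import minimize
def box(x0,x1,y0,y1,z0,z1): return np.array([[x,y,z] for x in(x0,x1) for y in(y0,y1) for z in(z0,z1)],float)
a=np.linspace(0,2*np.pi,40)
def cyl(r,z0,z1): return np.array([[r*np.cos(t),r*np.sin(t),z] for t in a for z in(z0,z1)])
T20=R.from_rotvec([0,-np.radians(20),0])
capS=T20.apply(cyl(28,0,34))+[0,0,50]
S=8
def sil(im,pts,p):
    W=R.from_rotvec([0,0,p[2]]).apply(pts)+[p[0],p[1],0]
    q=np.array([proj(im,w) for w in W]); m=np.zeros((384*4,512*4),np.uint8)
    cv2.fillConvexPoly(m,cv2.convexHull(np.round((q+.5)*4*16-8).astype(np.int32)),255,shift=4)
    return cv2.resize(m,(512,384),interpolation=cv2.INTER_AREA)/255.
def fit(ims,masks,pts,p0,yaw=True):
    def c(v):
        p=[v[0],v[1],v[2]/100 if yaw else p0[2]]
        return sum(1-np.minimum(s,m).sum()/np.maximum(s,m).sum() for s,m in((sil(i,pts,p),m) for i,m in zip(ims,masks)))
    v0=np.array([p0[0],p0[1],p0[2]*100])
    r=minimize(c,v0,method="Nelder-Mead",options=dict(initial_simplex=[v0,v0+[12,0,0],v0+[0,12,0],v0+[0,0,12]],xatol=.1,fatol=1e-4,maxfev=160))
    v=r.x; return [v[0],v[1],v[2]/100 if yaw else p0[2]],r.fun
def clean(m):
    m=np.asarray(m).astype(np.uint8);n,l,s,_=cv2.connectedComponentsWithStats(m)
    return (l==1+s[1:,4].argmax()).astype(float)
E
python3 - <<'E'
from h import *
import pickle
I={n:cams.get_image(n) for n in("side","top")};M={}
for n in I:
    for t in["cap","stand","nest","rack","wide_knife","narrow_knife","tub","block"]:
        M[n,t]=[(c["p"],np.array(c["rect"]),np.array(c["pixels"])) for c in cams.cut_out(n,t)[:6]]
pickle.dump((I,M),open("d.pkl","wb"))
def best(n,t,px):
    c=[x for x in M[n,t] if np.hypot(*(x[1][:2]-px))<12]
    return clean(c[0][2]) if c else None
P=dict(cap=((164,263),(147,202),capS,82),stand=((164,270),(151,200),np.vstack([box(-50,50,-50,50,0,10),T20.apply(box(-55,55,-50,50,-8,0))+[0,0,50]]),50),
 nest=((253,218),(240,215),box(-60,60,-60,60,0,20),20),rack=((312,156),(337,212),np.vstack([box(-25,25,-100,100,0,85),box(-40,40,-107.5,107.5,0,8)]),60),
 tub=((134,227),(156,154),cyl(42,0,100),100),block=((0,0),(346,155),box(-27.5,27.5,-55,55,0,35),35))
for t,(s,tp,pts,z) in P.items():
    ms=[(I[n],best(n,t,p)) for n,p in(("side",s),("top",tp))];ms=[x for x in ms if x[1] is not None]
    g=onz(I["top"],tp,z)
    for sub in ([ms]+[[x] for x in ms] if len(ms)>1 else [ms]):
        p,f=fit([x[0] for x in sub],[x[1] for x in sub],pts,[g[0],g[1],-.05],t not in("cap","tub"))
        print(t,len(sub),np.round(p,3),round(f,3),"guess",np.round(g[:2]))
for n in I:
  for t in("wide_knife","narrow_knife"): print(n,t,[(round(x[0],2),np.round(x[1]).tolist()) for x in M[n,t]])
s=I["side"]["image"];t=I["top"]["image"]
A=cv2.resize(s[95:195,270:400],None,fx=3,fy=3,interpolation=2);B=cv2.resize(t[180:280,280:410],None,fx=3,fy=3,interpolation=2)
C=cv2.resize(s[220:315,125:225],(390,300));D=cv2.resize(t[175:230,120:192],(390,300))
cv2.imwrite("pics/z.png",np.vstack([np.hstack([A,B]),np.hstack([C,D])])[:,:,::-1])
E
```

```text
cap 2 [ 5.61132e+02  3.03977e+02 -5.00000e-02] 0.13 guess [551. 298.]
cap 1 [ 5.60722e+02  3.04104e+02 -5.00000e-02] 0.04 guess [551. 298.]
cap 1 [ 5.61638e+02  3.02512e+02 -5.00000e-02] 0.085 guess [551. 298.]
stand 2 [ 5.61386e+02  3.03115e+02 -9.70000e-02] 0.548 guess [560. 294.]
stand 1 [ 5.60378e+02  3.03635e+02 -1.02000e-01] 0.269 guess [560. 294.]
stand 1 [ 5.61447e+02  3.03206e+02 -9.60000e-02] 0.277 guess [560. 294.]
nest 2 [ 5.25482e+02  3.16150e+01 -6.00000e-02] 0.099 guess [519.  27.]
nest 1 [ 5.25725e+02  3.11270e+01 -6.60000e-02] 0.043 guess [519.  27.]
nest 1 [ 5.25193e+02  3.24600e+01 -5.20000e-02] 0.052 guess [519.  27.]
rack 2 [ 5.32772e+02 -2.72833e+02 -9.80000e-02] 0.439 guess [ 527. -263.]
rack 1 [ 5.32432e+02 -2.72868e+02 -6.60000e-02] 0.182 guess [ 527. -263.]
rack 1 [ 5.32766e+02 -2.72374e+02 -1.12000e-01] 0.251 guess [ 527. -263.]
tub 2 [ 6.99801e+02  2.86712e+02 -5.00000e-02] 0.276 guess [691. 272.]
tub 1 [ 6.98121e+02  2.87570e+02 -5.00000e-02] 0.09 guess [691. 272.]
tub 1 [ 6.96288e+02  2.80727e+02 -5.00000e-02] 0.18 guess [691. 272.]
block 1 [ 7.08539e+02 -3.02268e+02  9.40000e-02] 0.057 guess [ 706. -299.]
side wide_knife [(0.77, [348.0, 172.0, 31.0, 51.0]), (0.7, [367.0, 151.0, 16.0, 38.0]), (0.62, [379.0, 141.0, 28.0, 39.0]), (0.58, [332.0, 122.0, 19.0, 36.0])]
side narrow_knife [(0.61, [311.0, 139.0, 17.0, 46.0])]
top wide_knife [(0.75, [353.0, 259.0, 18.0, 16.0]), (0.66, [377.0, 262.0, 10.0, 30.0]), (0.47, [320.0, 263.0, 22.0, 21.0])]
top narrow_knife [(0.63, [328.0, 207.0, 18.0, 11.0]), (0.15, [155.0, 154.0, 32.0, 30.0])]
```

View pics/z.png

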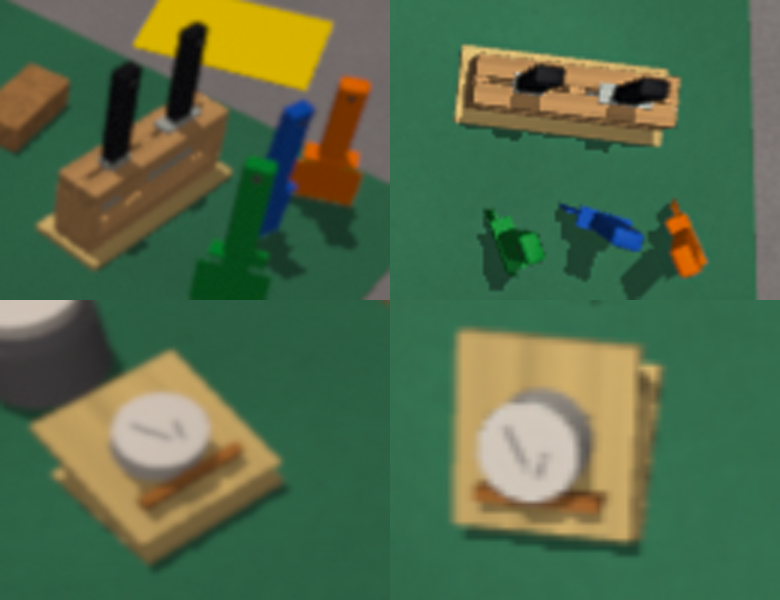

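The z.png crops show the wide knife in the right-hand (-y) slot, since its collar is visibly wider there at (625,97). The cap is on the stand against its ledge. Measured positions are cap (561,303.5), nest (525.5,31.5), stand yaw -5.5° and wide knife near (528,-320). I'm moving towards the cap.

Emit:
move_arm(steps=[[[0,0,-0.35],1,0],[[0,0,-0.35],1,0],[[0,0,-0.35],1,0],[[0,0,-0.35],1,0],[[0,0,-0.35],1,0],[[0,0,-0.35],1,0],[[0.2,-1,0],0.13,0],[[0.2,-1,0],0,0],[[0.2,-1,0],0,0],[[0.2,-1,0],0,0],[[0.2,-1,0],0,0],[[0.2,-1,0],0,0],[[0.2,-1,0],0,0],[[0.2,-1,0],0,0],[[0.2,-1,0],0,0],[[0.2,-1,0],0,0],[[0.2,-1,0],0,0],[[0.2,-1,0],0,0],[[0.2,-1,0],0,0],[[0.2,-1,0],0,0]])

```text
t: 3.57
ee_pos: [368.5, -223.2, 275.4]
orientation: [3.138, -0.153, 0.001]
ft_force: [0.4, 0.5, -0.7]
width: 87.4
grasp_force: 0.0
```

Emit:
move_arm(steps=[[[0.2,-1,0],0,0],[[0.2,-1,0],0,0],[[0.2,-1,0],0,0],[[0.2,-1,0],0,0],[[0.2,-1,0],0,0],[[0.2,-1,0],0,0],[[0.2,-1,0],0,0],[[0.2,-1,0],0,0],[[0.2,-1,0],0,0],[[0.2,-1,0],0,0],[[0.2,-1,0],0,0],[[0.2,-1,0],0,0],[[0.2,-1,0],0,0],[[0.2,-1,0],0,0],[[0.2,-1,0],0,0],[[0.2,-1,0],0,0],[[0.2,-1,0],0,0],[[0.2,-1,0],0,0],[[0.2,-1,0],0,0],[[0.2,-1,0],0,0]])

```text
t: 5.23
ee_pos: [516.5, 264.9, 275.2]
orientation: [-3.138, 0.152, -0.0]
ft_force: [0.9, -0.4, -0.5]
width: 87.9
grasp_force: 0.0
```

```bash
cat >> h.py <<'E'
def go(x,y,z,yaw=None):
    o=ctrl.get_obs();M=R.from_rotvec(o["orientation"]).as_matrix()
    print("t",round(o["t"],2),"pos",np.round(o["ee_pos"],1),"yaw",round(np.arctan2(M[1,0],M[0,0]),3),"tilt",np.round(M[:,2],3),"F",np.round(o["ft_force"],1),"w",round(o["width"],1),"g",round(o["grasp_force"],1),"j6",round(o["qpos"][5],2))
    print("units",np.round(M.T@(np.array([x,y,z])-o["ee_pos"])/25,2), "turn",None if yaw is None else round(-np.degrees(yaw-np.arctan2(M[1,0],M[0,0]))/5,2))
E
python3 - <<'E'
from h import *
import pickle
go(553,304.3,66,-.097)
I,M=pickle.load(open("d.pkl","rb"))
# black handle fit in rack (wide, right slot)
out=[]
for n,w in(("side",(326,98,345,138)),("top",(350,203,376,217))):
    im=I[n]["image"];m=np.zeros((384,512));x0,y0,x1,y1=w
    m[y0:y1,x0:x1]=im[y0:y1,x0:x1].max(2)<55; out.append(clean(m));print(n,m.sum())
H=box(-9,9,-14,14,85,195)
for s in([0,1],[0],[1]): print(np.round(fit([[I["side"],I["top"]][i] for i in s],[out[i] for i in s],H,[528,-320,-.09],True),3) if 0 else fit([[I["side"],I["top"]][i] for i in s],[out[i] for i in s],H,[528,-320,-.09]))
E
```

```text
t 5.23 pos [516.5 264.9 275.2] yaw -0.097 tilt [ 0.  0. -1.] F [ 0.9 -0.4 -0.5] w 87.9 g 0.0 j6 2.12
units [ 1.3  -1.71  8.37] turn 0.0
side 248.0
top 118.0
([np.float64(526.4037540491095), np.float64(-316.66364612833763), np.float64(0.28587822602726504)], np.float64(0.49004417731862615))
([np.float64(524.3145829772304), np.float64(-311.6413711311817), np.float64(0.3167873451707618)], np.float64(0.20007893698197599))
([np.float64(526.2535967815638), np.float64(-319.4552713642331), np.float64(0.13850264822561556)], np.float64(0.2407416919204889))
```

Emit:
move_arm(steps=[[[0.65,-0.85,0.5],0,0],[[0.65,-0.85,0.5],0,0],[[0,0,1],0,0],[[0,0,1],0,0],[[0,0,1],0,0],[[0,0,1],0,0],[[0,0,1],0,0],[[0,0,0.5],0,0],[[0,0,0],0,0]])

```text
t: 5.98
ee_pos: [551.0, 301.7, 109.7]
orientation: [3.135, -0.152, -0.008]
ft_force: [-0.1, -0.6, -0.5]
width: 87.9
grasp_force: 0.0
```

```bash
python3 - <<'E'
from h import *
go(553,304.3,66,-.097)
im=cams.get_image("side");im2=cams.get_image("top")
A=cv2.resize(im["image"][180:320,100:240],(400,400),interpolation=2);B=cv2.resize(im2["image"][140:240,100:200],(400,400),interpolation=2)
cv2.imwrite("pics/c1.png",np.hstack([A,B])[:,:,::-1])
E
```

```text
t 5.98 pos [551.  301.7 109.7] yaw -0.097 tilt [-0.005 -0.003 -1.   ] F [-0.1 -0.6 -0.5] w 87.9 g 0.0 j6 2.15
units [ 0.08 -0.12  1.75] turn -0.0
```

View pics/c1.png

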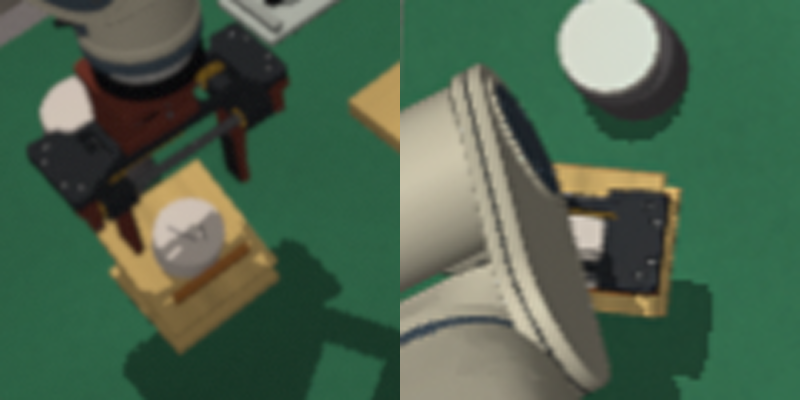

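The fingers straddle the cap and look clear of the tub. I'll go down and grip.

Emit:
move_arm(steps=[[[0.08,-0.12,0.75],0,0],[[0,0,0.75],0,0],[[0,0,0.2],0,0],[[0,0,0],0,0],[[0,0,0],0,0],[[0,0,0],0,0]])

```text
t: 6.58
ee_pos: [556.1, 305.9, 71.9]
orientation: [-3.137, 0.153, -0.003]
ft_force: [-0.0, -0.0, -0.2]
width: 87.7
grasp_force: 0.0
```

```bash
python3 - <<'E'
from h import *
go(553,304.3,66,-.097)
E
```

```text
t 6.58 pos [556.1 305.9  71.9] yaw -0.097 tilt [ 0.002  0.001 -1.   ] F [-0.  -0.  -0.2] w 87.7 g 0.0 j6 2.15
units [-0.12  0.08  0.23] turn -0.0
```

Emit:
move_arm(steps=[[[-0.12,0.06,0.2],0,0],[[0,0,0],0,0],[[0,0,0],0,0.3],[[0,0,0],0,0.6],[[0,0,0],0,1],[[0,0,0],0,1],[[0,0,0],0,1],[[0,0,0],0,1],[[0,0,0],0,1],[[0,0,0],0,1]])

```text
t: 7.42
ee_pos: [552.0, 304.3, 65.2]
orientation: [-3.138, 0.152, -0.0]
ft_force: [0.7, -0.0, 0.8]
width: 55.8
grasp_force: 30.0
```

```bash
python3 - <<'E'
from h import *
go(525.5,31.5,150,-.097)
E
```

```text
t 7.42 pos [552.  304.3  65.2] yaw -0.097 tilt [ 0.  0. -1.] F [ 0.7 -0.   0.8] w 55.8 g 30.0 j6 2.15
units [ 0.   10.96 -3.39] turn -0.0
```

Emit:
move_arm(steps=[[[0,0,-0.5],0,1],[[0,0,-1],0,1],[[0,0,-1],0,1],[[0,0,-1],0,1],[[0,1,0],0,1],[[0,1,0],0,1],[[0,1,0],0,1],[[0,1,0],0,1],[[0,1,0],0,1],[[0,1,0],0,1],[[0,1,0],0,1],[[0,1,0],0,1],[[0,1,0],0,1],[[0,1,0],0,1],[[-0.1,0.5,0],0,1],[[-0.1,0.4,0],0,1],[[0,0,1],0,1],[[0,0,1],0,1],[[0,0,0.3],0,1],[[0,0,0],0,1]])

```text
t: 9.08
ee_pos: [519.0, 33.9, 93.7]
orientation: [3.138, -0.152, -0.006]
ft_force: [-0.6, -0.1, -0.1]
width: 56.3
grasp_force: 30.0
```

Emit:
move_arm(steps=[[[0,0,0],0,1],[[0,0,0],0,1],[[0,0,0],0,1]])

```text
t: 9.33
ee_pos: [521.5, 33.9, 96.4]
orientation: [-3.138, 0.152, -0.003]
ft_force: [0.3, 0.3, -1.1]
width: 56.1
grasp_force: 30.0
```

```bash
python3 - <<'E'
from h import *
go(521.5,31.5,40,-.097)
im=cams.get_image("side")
cv2.imwrite("pics/c2.png",cv2.resize(im["image"][140:270,180:330],(690,600),interpolation=2)[:,:,::-1])
E
```

```text
t 9.33 pos [521.5  33.9  96.4] yaw -0.097 tilt [ 0.002  0.    -1.   ] F [ 0.3  0.3 -1.1] w 56.1 g 30.0 j6 1.71
units [0.01 0.1  2.25] turn 0.0
```

View pics/c2.png

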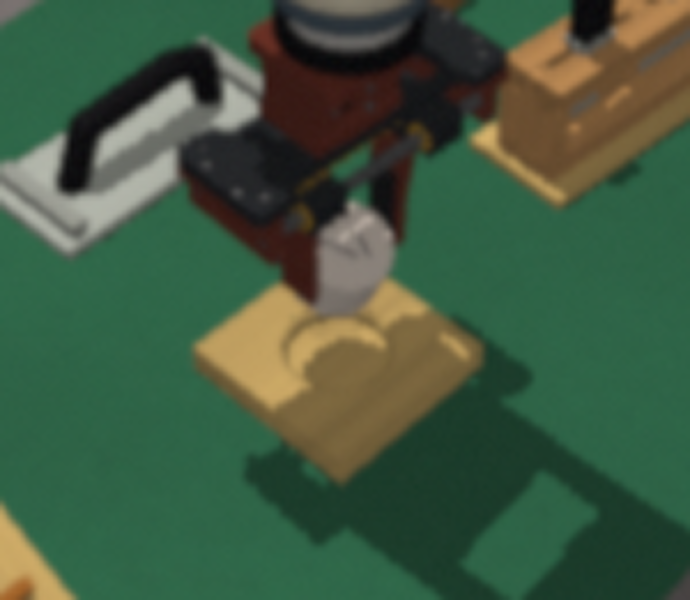

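c2.png shows the cap held tilted above the pocket mouth, which is at (335,345). I'll lower it gently and watch the force.

Emit:
move_arm(steps=[[[0,0.1,0.8],0,1],[[0,0,0.8],0,1],[[0,0,0.5],0,1],[[0,0,0.1],0,1],[[0,0,0],0,1],[[0,0,0],0,1],[[0,0,0],0,1]])

```text
t: 9.97
ee_pos: [521.2, 31.1, 41.2]
orientation: [-3.138, 0.152, -0.003]
ft_force: [0.3, -0.1, -0.4]
width: 55.8
grasp_force: 30.0
```

Emit:
move_arm(steps=[[[0.03,0,0.06],0,1],[[0.03,0,0.06],0,1],[[0.03,0,0.06],0,1],[[0,0,0],0,1],[[0,0,0],0,1]])

```text
t: 10.38
ee_pos: [522.6, 30.8, 35.7]
orientation: [-3.138, 0.153, 0.0]
ft_force: [-0.1, 0.7, -0.2]
width: 56.0
grasp_force: 30.0
```

Emit:
move_arm(steps=[[[0.03,0,0.06],0,1],[[0.03,0,0.06],0,1],[[0,0,0],0,1],[[0,0,0],0,1]])

```text
t: 10.72
ee_pos: [524.8, 30.7, 33.1]
orientation: [-3.138, 0.152, -0.002]
ft_force: [0.1, -0.5, 5.7]
width: 55.9
grasp_force: 30.0
```

Emit:
move_arm(steps=[[[0.03,0,0.06],0,1],[[0.03,0,0.06],0,1],[[0,0,0],0,1],[[0,0,0],0,1]])

```text
t: 11.05
ee_pos: [526.7, 30.8, 31.2]
orientation: [-3.137, 0.153, -0.003]
ft_force: [-3.1, 2.0, 17.6]
width: 55.9
grasp_force: 30.1
```

Emit:
move_arm(steps=[[[0,0,0.06],0,1],[[0,0,0.06],0,1],[[0,0,0],0,1],[[0,0,0],0,1]])

```text
t: 11.38
ee_pos: [527.5, 30.9, 29.6]
orientation: [-3.137, 0.152, -0.006]
ft_force: [-6.0, 1.2, 32.9]
width: 56.5
grasp_force: 30.2
```

```bash
python3 - <<'E'
from h import *
go(525.5,31.5,26,-.097)
im=cams.get_image("side")
cv2.imwrite("pics/c3.png",cv2.resize(im["image"][160:260,200:310],(660,600),interpolation=2)[:,:,::-1])
E
```

```text
t 11.38 pos [527.5  30.9  29.6] yaw -0.097 tilt [ 0.004  0.    -1.   ] F [-6.   1.2 32.9] w 56.5 g 30.2 j6 1.7
units [-0.08 -0.02  0.14] turn -0.0
```

View pics/c3.png

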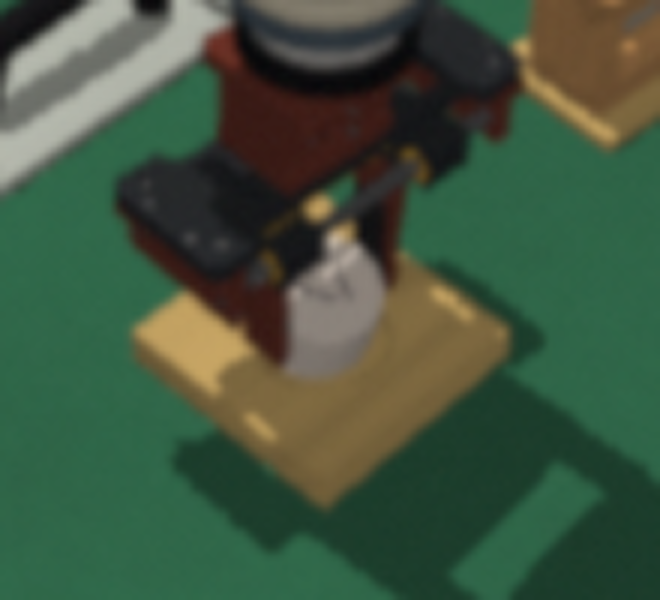

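The force is up to 33 N and the cap looks only partly tilted down. I'll ease the grip so it can swivel flat.

Emit:
move_arm(steps=[[[0,0,0],0,0.42],[[0,0,0],0,0.4],[[0,0,0],0,0.39]])

```text
t: 11.68
ee_pos: [527.5, 30.8, 29.5]
orientation: [-3.137, 0.152, -0.006]
ft_force: [-4.8, 1.8, 31.2]
width: 56.2
grasp_force: 30.2
```

Emit:
move_arm(steps=[[[0,0,0],0,0.38],[[0,0,0],0,0.375]])

```text
t: 11.85
ee_pos: [527.5, 30.9, 29.6]
orientation: [-3.137, 0.152, -0.006]
ft_force: [-5.4, 0.8, 31.8]
width: 56.4
grasp_force: 30.2
```

Emit:
move_arm(steps=[[[0,0,0],0,0.365],[[0,0,0],0,0.36],[[0,0,0],0,0.355]])

```text
t: 12.1
ee_pos: [527.6, 30.9, 29.0]
orientation: [-3.137, 0.153, -0.007]
ft_force: [-1.3, 0.8, 12.9]
width: 56.8
grasp_force: 7.9
```

```bash
python3 - <<'E'
from h import *
go(525.5,31.5,26,-.097)
im=cams.get_image("side")
cv2.imwrite("pics/c4.png",cv2.resize(im["image"][160:260,200:310],(660,600),interpolation=2)[:,:,::-1])
E
```

```text
t 12.1 pos [527.6  30.9  29. ] yaw -0.097 tilt [ 0.004  0.    -1.   ] F [-1.3  0.8 12.9] w 56.8 g 7.9 j6 1.7
units [-0.09 -0.02  0.12] turn -0.0
```

View pics/c4.png

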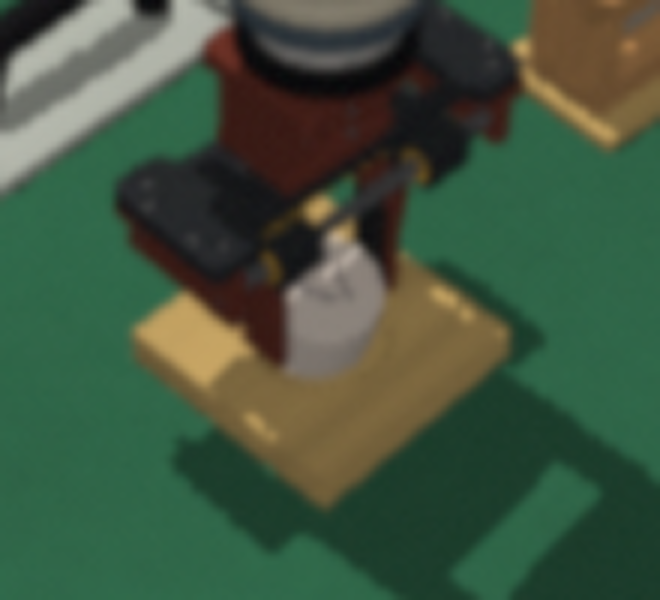

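Emit:
move_arm(steps=[[[-0.02,0,0.06],0,0.355],[[-0.02,0,0.06],0,0.355],[[0,0,0],0,0.355],[[0,0,0],0,0.355]])

```text
t: 12.48
ee_pos: [527.0, 30.9, 25.0]
orientation: [-3.137, 0.153, -0.007]
ft_force: [1.5, 1.7, 11.2]
width: 56.7
grasp_force: 7.8
```

Emit:
move_arm(steps=[[[0,0,0],0,0.35],[[0,0,0],0,0.345],[[0,0,0],0,0.34],[[0,0,0],0,0.335]])

```text
t: 12.82
ee_pos: [524.2, 30.7, 23.4]
orientation: [3.138, -0.152, -0.001]
ft_force: [0.8, 0.4, 0.0]
width: 58.3
grasp_force: 0.3
```

```bash
python3 - <<'E'
from h import *
go(525.5,31.5,26,-.097)
im=cams.get_image("side")
cv2.imwrite("pics/c5.png",cv2.resize(im["image"][160:260,200:310],(660,600),interpolation=2)[:,:,::-1])
E
```

```text
t 12.82 pos [524.2  30.7  23.4] yaw -0.097 tilt [-0.001 -0.    -1.   ] F [0.8 0.4 0. ] w 58.3 g 0.3 j6 1.7
units [ 0.05 -0.04 -0.1 ] turn -0.0
```

View pics/c5.png

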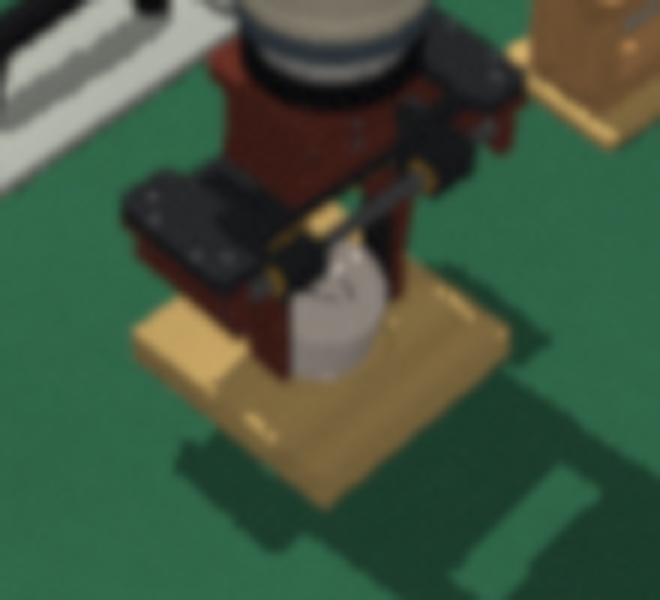

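Emit:
move_arm(steps=[[[0,0,0],0,0.25],[[0,0,0],0,0.1],[[0,0,0],0,0],[[0,0,-0.3],0,0],[[0,0,-1],0,0],[[0,0,-1],0,0],[[0,0,-1],0,0],[[0,0,-1],0,0],[[0,0,-1],0,0],[[0,1,-1],0,0],[[0,1,-1],0,0],[[0,1,0],0,0],[[0,1,0],0,0],[[0,1,0],0,0],[[0,1,0],0,0],[[0,0,0],0,0]])

```text
t: 14.2
ee_pos: [509.6, -121.8, 206.9]
orientation: [3.137, -0.157, 0.001]
ft_force: [0.1, -0.9, -0.3]
width: 88.0
grasp_force: 0.0
```

```bash
python3 - <<'E'
from h import *
go(0,0,0)
ims=[];ms=[]
for n in("side","top"):
    im=cams.get_image(n);c=cams.cut_out(n,"cap");print(n,[(round(x["p"],2),np.round(x["rect"]).tolist()) for x in c])
    if c: ims.append(im);ms.append(clean(c[0]["pixels"]))
    cv2.imwrite(f"raw_{n}.png",im["image"][:,:,::-1])
cy=cyl(28,10,44)
for z0,rv,nm in((10,0,"seated(hidden below 20)"),):
    for i in range(len(ims)): print(nm,fit([ims[i]],[ms[i]],cyl(28,20,44),[525,31,0],False))
import itertools
for tl in(0,10,20):
    p=R.from_rotvec([0,-np.radians(tl),0]).apply(cyl(28,0,34))+[0,0,10+28*np.sin(np.radians(tl))]
    for i in range(len(ims)): print(tl,i,fit([ims[i]],[ms[i]],p,[525,31,-.097],False))
A=cv2.imread("raw_side.png")[180:250,215:295];B=cv2.imread("raw_top.png")[190:240,212:269]
cv2.imwrite("pics/c6.png",np.hstack([cv2.resize(A,(400,350),interpolation=2),cv2.resize(B,(399,350),interpolation=2)]))
E
```

```text
t 14.2 pos [ 509.6 -121.8  206.9] yaw -0.1 tilt [ 0.001 -0.001 -1.   ] F [ 0.1 -0.9 -0.3] w 88.0 g 0.0 j6 1.41
units [-20.78  -2.83   8.25] turn None
side [(0.96, [251.0, 212.0, 22.0, 25.0])]
top [(0.78, [240.0, 214.0, 21.0, 12.0]), (0.68, [155.0, 155.0, 28.0, 30.0])]
seated(hidden below 20) ([np.float64(528.6531560675608), np.float64(30.535886290460986), 0], np.float64(0.09696240044452675))
seated(hidden below 20) ([np.float64(527.0536086957918), np.float64(30.72142358434071), 0], np.float64(0.06097155104703322))
0 0 ([np.float64(531.4882102886619), np.float64(26.593838319297646), -0.097], np.float64(0.07565051642360032))
0 1 ([np.float64(527.3224278059232), np.float64(30.735978632032747), -0.097], np.float64(0.06263627353815648))
10 0 ([np.float64(532.3222431037548), np.float64(29.810203151209375), -0.097], np.float64(0.060882326781108165))
10 1 ([np.float64(530.6780158067475), np.float64(30.439874260368512), -0.097], np.float64(0.05346915291471599))
20 0 ([np.float64(532.3705510597661), np.float64(32.08747262090277), -0.097], np.float64(0.06747720903834553))
20 1 ([np.float64(533.3024909449995), np.float64(29.580140042708884), -0.097], np.float64(0.11435184063204318))
```

View pics/c6.png

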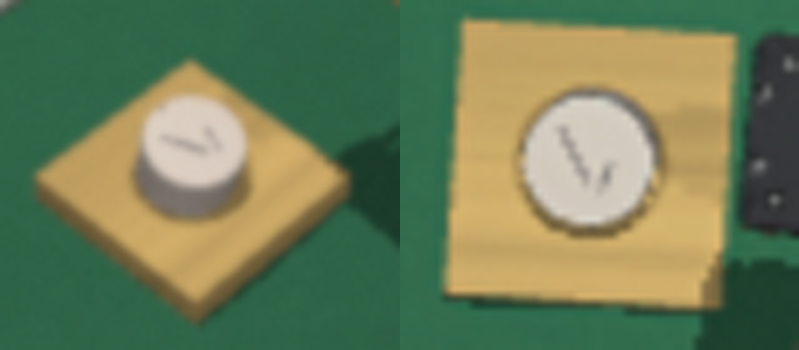

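c6.png shows the cap sitting in the pocket ring, with the face at about (190,140) in the left half and (590,160) in the right. I'll check that it is flat by triangulating the bright top face.

```bash
python3 - <<'E'
from h import *
import scipy.optimize as so
E=[];ims=[]
for n,w in(("side",(238,195,268,230)),("top",(226,200,256,230))):
    im=cams.get_image(n);g=cv2.resize(im["image"][w[1]:w[3],w[0]:w[2]],None,fx=8,fy=8,interpolation=2).astype(int)
    m=((g.min(2)>140)&(g.max(2)-g.min(2)<50)).astype(np.uint8)
    c=max(cv2.findContours(m,0,1)[0],key=cv2.contourArea);c=cv2.convexHull(c)[:,0].astype(float)
    c=(c+.5)/8-.5+[w[0],w[1]];E.append(c);ims.append(im)
    (x,y),ax,an=cv2.fitEllipse(c.astype(np.float32));print(n,round(x,2),round(y,2),np.round(ax,2),round(an))
# fit face disc: centre xyz, tilt (nx,ny), radius free
def res(v):
    o=v[:3];nrm=np.array([v[3],v[4],1]);nrm/=np.linalg.norm(nrm);r=[]
    for im,c in zip(ims,E):
        for p in c:
            a,d=ray(im,p);X=a+d*((o-a)@nrm)/(d@nrm);r.append(np.linalg.norm(X-o)-v[5])
    return r
s=so.least_squares(res,[525,31,44,0,0,28],loss="soft_l1");print(np.round(s.x,3),np.std(s.fun))
for z in(44,48): print(z,[np.round(onz(i,cv2.fitEllipse(c.astype(np.float32))[0],z),1) for i,c in zip(ims,E)])
E
```

```text
side 253.33 208.08 [18.01 20.77] 101
top 238.45 212.44 [18.35 18.43] 118
[ 5.25047e+02  3.14590e+01  4.62260e+01 -1.88000e-01  8.10000e-02
  2.77500e+01] 0.34383739735242463
44 [array([526.3,  30.5,  44. ]), array([525. ,  31.3,  44. ])]
48 [array([524. ,  33.2,  48. ]), array([524.7,  31.2,  48. ])]
```

The fit is ambiguous: about 11° of tilt and 2 mm high. Pressing the top gently with shut fingers will settle it.

```bash
python3 - <<'E'
from h import *
go(531,31,54,-.1)
E
```

```text
t 14.5 pos [ 510.  -117.7  206.2] yaw -0.096 tilt [-0.  0. -1.] F [ 0.4  0.3 -0.2] w 87.9 g 0.0 j6 1.42
units [ 0.27 -6.    6.09] turn 0.05
```

Emit:
move_arm(steps=[[[0.27,-1,0],0,1],[[0,-1,0],0,1],[[0,-1,0],0,1],[[0,-1,0],0,1],[[0,-1,0],0,1],[[0,-1,0],0,1],[[0,0,1],0,1],[[0,0,1],0,1],[[0,0,1],0,1],[[0,0,1],0,1],[[0,0,1],0,1],[[0,0,0.8],0,1],[[0,0,0.1],0,1],[[0,0,0],0,1],[[0,0,0],0,1],[[0,0,0],0,1]])

```text
t: 15.83
ee_pos: [532.3, 30.3, 60.0]
orientation: [-3.138, 0.152, -0.004]
ft_force: [0.1, -0.6, -0.2]
width: 0.3
grasp_force: 0.0
```

Emit:
move_arm(steps=[[[0,0,0.1],0,1],[[0,0,0.1],0,1],[[0,0,0],0,1],[[0,0,0],0,1]])

```text
t: 16.17
ee_pos: [531.3, 30.0, 53.9]
orientation: [-3.138, 0.153, -0.001]
ft_force: [0.4, 0.7, 0.1]
width: 0.3
grasp_force: 0.0
```

Emit:
move_arm(steps=[[[0,0,0.1],0,1],[[0,0,0.1],0,1],[[0,0,0],0,1],[[0,0,0],0,1]])

```text
t: 16.5
ee_pos: [532.6, 30.1, 51.1]
orientation: [-3.138, 0.153, -0.004]
ft_force: [-6.0, 0.9, 26.5]
width: 0.5
grasp_force: 13.7
```

Emit:
move_arm(steps=[[[0,0,0.08],0,1],[[0,0,0.08],0,1],[[0,0,0],0,1],[[0,0,0],0,1]])

```text
t: 16.83
ee_pos: [533.0, 30.3, 50.3]
orientation: [-3.137, 0.153, -0.006]
ft_force: [-17.3, 1.9, 64.7]
width: 0.3
grasp_force: 33.3
```

Emit:
move_arm(steps=[[[0,0,0.06],0,1],[[0,0,0],0,1],[[0,0,0],0,1]])

```text
t: 17.08
ee_pos: [534.4, 31.6, 49.6]
orientation: [-3.135, 0.154, -0.012]
ft_force: [-12.7, 13.8, 62.7]
width: 0.5
grasp_force: 33.0
```

It stopped at z≈51, so the cap is tilted with its far rim resting on the +x edge of the pocket mouth. I'll nudge it towards -x from that side, low on the wall.

Emit:
move_arm(steps=[[[0,0,-0.5],0,1],[[0,0,-0.5],0,1],[[1,0,0],0,1],[[0.95,0,0],0,1],[[0,0,0],0,1],[[0,0,0],0,1]])

```text
t: 17.58
ee_pos: [580.6, 25.2, 68.1]
orientation: [-3.138, 0.153, -0.001]
ft_force: [-0.1, -0.1, -0.8]
width: 0.4
grasp_force: 0.0
```

```bash
python3 - <<'E'
from h import *
go(579,26.5,25,-.097)
E
```

```text
t 17.58 pos [580.6  25.2  68.1] yaw -0.097 tilt [ 0.001  0.    -1.   ] F [-0.1 -0.1 -0.8] w 0.4 g 0.0 j6 1.69
units [-0.07 -0.05  1.73] turn -0.01
```

Emit:
move_arm(steps=[[[0,-0.04,0.8],0,1],[[0,0,0.7],0,1],[[0,0,0.16],0,1],[[0,0,0],0,1],[[0,0,0],0,1],[[0,0,0],0,1],[[-0.1,0,0],0,1],[[-0.1,0,0],0,1],[[0,0,0],0,1],[[0,0,0],0,1]])

```text
t: 18.42
ee_pos: [574.8, 26.8, 27.1]
orientation: [-3.138, 0.152, -0.001]
ft_force: [0.8, 0.1, -0.1]
width: 0.3
grasp_force: 0.0
```

Emit:
move_arm(steps=[[[-0.1,0,0],0,1],[[-0.1,0,0],0,1],[[0,0,0],0,1],[[0,0,0],0,1]])

```text
t: 18.75
ee_pos: [569.7, 27.3, 26.7]
orientation: [3.138, -0.152, -0.0]
ft_force: [-0.6, 0.2, -1.2]
width: 0.6
grasp_force: 0.0
```

Emit:
move_arm(steps=[[[-0.08,0,0],0,1],[[0,0,0],0,1],[[0,0,0],0,1]])

```text
t: 19.0
ee_pos: [567.9, 27.4, 26.6]
orientation: [-3.138, 0.153, 0.0]
ft_force: [-0.6, -0.6, -0.2]
width: 0.4
grasp_force: 0.0
```

Emit:
move_arm(steps=[[[-0.06,0,0],0,1],[[0,0,0],0,1],[[0,0,0],0,1]])

```text
t: 19.25
ee_pos: [566.3, 27.6, 26.7]
orientation: [3.138, -0.153, -0.0]
ft_force: [-0.5, 0.5, 0.4]
width: 0.7
grasp_force: 0.0
```

Emit:
move_arm(steps=[[[-0.06,0,0],0,1],[[0,0,0],0,1],[[0,0,0],0,1]])

```text
t: 19.5
ee_pos: [564.9, 27.7, 26.7]
orientation: [3.138, -0.152, -0.0]
ft_force: [-0.8, -0.2, -0.4]
width: 0.7
grasp_force: 0.0
```

Emit:
move_arm(steps=[[[-0.06,0,0],0,1],[[0,0,0],0,1],[[0,0,0],0,1]])

```text
t: 19.75
ee_pos: [563.6, 27.9, 26.7]
orientation: [-3.138, 0.153, -0.0]
ft_force: [0.8, 0.2, 0.4]
width: 0.3
grasp_force: 0.3
```

Emit:
move_arm(steps=[[[-0.06,0,0],0,1],[[0,0,0],0,1],[[0,0,0],0,1]])

```text
t: 20.0
ee_pos: [562.9, 28.2, 27.1]
orientation: [-3.138, 0.152, -0.003]
ft_force: [3.2, 1.3, 2.0]
width: 0.5
grasp_force: 1.6
```

Emit:
move_arm(steps=[[[-0.06,0,0],0,1],[[0,0,0],0,1],[[0,0,0],0,1]])

```text
t: 20.25
ee_pos: [562.6, 28.3, 27.5]
orientation: [-3.137, 0.152, -0.007]
ft_force: [6.6, 1.6, 2.4]
width: 0.4
grasp_force: 2.9
```

Emit:
move_arm(steps=[[[-0.06,0,0],0,1],[[0,0,0],0,1],[[0,0,0],0,1]])

```text
t: 20.5
ee_pos: [562.3, 28.5, 27.9]
orientation: [-3.137, 0.152, -0.011]
ft_force: [7.7, 1.3, 2.1]
width: 0.4
grasp_force: 3.9
```

Emit:
move_arm(steps=[[[0.5,0,0],0,1],[[0.5,0,-0.5],0,1],[[1,0,-1],0,1],[[0,0,-1],0,1],[[0,1,-1],0,1],[[0,1,-1],0,1],[[0,1,0],0,1],[[0,1,0],0,1],[[0,1,0],0,1],[[0,1,0],0,1],[[0,0,0],0,1],[[0,0,0],0,1]])

```text
t: 21.5
ee_pos: [593.0, -126.7, 138.7]
orientation: [-3.137, 0.156, 0.003]
ft_force: [-0.4, 0.5, 0.1]
width: 0.3
grasp_force: 0.0
```

```bash
cat > face.py <<'E'
from h import *
import scipy.optimize as so
go(525,31,60,-.097)
E=[];ims=[];V=[]
for n,w in(("side",(233,190,273,235)),("top",(221,195,261,235))):
    im=cams.get_image(n);g=cv2.resize(im["image"][w[1]:w[3],w[0]:w[2]],None,fx=8,fy=8,interpolation=2).astype(int)
    m=((g.min(2)>140)&(g.max(2)-g.min(2)<50)).astype(np.uint8)
    c=max(cv2.findContours(m,0,1)[0],key=cv2.contourArea);c=cv2.convexHull(c)[:,0].astype(float)
    c=(c+.5)/8-.5+[w[0],w[1]];E.append(c);ims.append(im);V.append(cv2.resize(g.astype(np.uint8)[:,:,::-1],(390,400)))
    (x,y),ax,an=cv2.fitEllipse(c.astype(np.float32));print(n,round(x,2),round(y,2),np.round(ax,2),round(an))
import sys;cv2.imwrite(sys.argv[1],np.hstack(V))
def res(v,r0=28):
    o=v[:3];nrm=np.array([v[3],v[4],1]);nrm/=np.linalg.norm(nrm);r=[]
    for im,c in zip(ims,E):
        for p in c:
            a,d=ray(im,p);X=a+d*((o-a)@nrm)/(d@nrm);r.append(np.linalg.norm(X-o)-r0)
    return r
s=so.least_squares(res,[525,31,44,0,0],loss="soft_l1");print(np.round(s.x,3),np.std(s.fun))
for v in([525.5,31.5,44,0,0],[525,31.5,46.2,-.19,0]):
  o=np.array(v[:3]);n=np.array([v[3],v[4],1]);n/=np.linalg.norm(n);u=np.cross(n,[0,1,0]);u/=np.linalg.norm(u);w=np.cross(n,u)
  for im in ims: print("pred",v,np.round(cv2.fitEllipse(np.array([proj(im,o+28*(np.cos(t)*u+np.sin(t)*w)) for t in a],np.float32))[1],2))
E
python3 face.py pics/c7.png
```

```text
t 21.5 pos [ 593.  -126.7  138.7] yaw -0.1 tilt [-0.002  0.001 -1.   ] F [-0.4  0.5  0.1] w 0.3 g 0.0 j6 1.44
units [-3.33 -6.    3.15] turn -0.03
side 254.07 209.47 [15.96 20.65] 92
top 238.86 213.12 [18.3  18.64] 78
[ 5.23371e+02  3.02610e+01  4.09830e+01 -1.00000e-03 -4.00000e-03] 0.35605340398467816Traceback (most recent call last):
  File "face.py", line 20, in <module>
    o=np.array(v[:3]);n=np.array([v[3],v[4],1]);n/=np.linalg.norm(n);u=np.cross(n,[0,1,0]);u/=np.linalg.norm(u);w=np.cross(n,u)
                                                ^^^^^^^^^^^^^^^^^^^^
numpy._core._exceptions._UFuncOutputCastingError: Cannot cast ufunc 'divide' output from dtype('float64') to dtype('int64') with casting rule 'same_kind'
```

The face now fits flat (tilt about 0) and dropped about 5 mm, so the cap is seated in the pocket. On to the wide knife.

Emit:
move_arm(steps=[[[0,0,-1],0,0.5],[[0,0,-1],0,0],[[0,0,-1],0,0],[[0,0,-1],0,0],[[0,0,-0.3],0,0],[[-0.23,1,0],0,0],[[-0.23,1,0],0,0],[[-0.23,1,0],0,0],[[-0.23,1,0],0,0],[[-0.23,1,0],0,0],[[-0.23,1,0],0,0],[[-0.23,1,0],0,0],[[-0.23,0.95,0],0,0],[[0,0,0],0,0],[[0,0,0],0,0],[[0,0,0],0,0]])

```text
t: 22.93
ee_pos: [529.2, -318.0, 245.8]
orientation: [-3.137, 0.152, 0.002]
ft_force: [0.1, -0.1, -0.1]
width: 87.6
grasp_force: 0.0
```

```bash
python3 - <<'E'
from h import *
go(527.3,-320,131,-.1)
E
```

```text
t 22.93 pos [ 529.2 -318.   245.8] yaw -0.097 tilt [-0.001  0.001 -1.   ] F [ 0.1 -0.1 -0.1] w 87.6 g 0.0 j6 1.11
units [-0.06  0.09  4.59] turn 0.04
```

Emit:
move_arm(steps=[[[-0.06,0.08,1],0,0],[[0,0,1],0,0],[[0,0,1],0,0],[[0,0,1],0,0],[[0,0,0.5],0,0],[[0,0,0],0,0],[[0,0,0],0,0],[[0,0,0],0,0],[[0,0,0],0,0.4],[[0,0,0],0,0.6],[[0,0,0],0,0.7],[[0,0,0],0,1],[[0,0,0],0,1],[[0,0,0],0,1],[[0,0,0],0,1],[[0,0,0],0,1]])

```text
t: 24.27
ee_pos: [527.4, -321.1, 134.2]
orientation: [-3.138, 0.153, 0.0]
ft_force: [-0.7, -0.2, -0.1]
width: 37.6
grasp_force: 0.0
```

```bash
python3 - <<'E'
from h import *
go(527.3,-320,240,-.1)
E
```

```text
t 24.27 pos [ 527.4 -321.1  134.2] yaw -0.097 tilt [-0.  0. -1.] F [-0.7 -0.2 -0.1] w 37.6 g 0.0 j6 1.1
units [-0.01 -0.04 -4.23] turn 0.03
```

Emit:
move_arm(steps=[[[0,0,0],0,1],[[0,0,0],0,1],[[0,0,0],0,1],[[0,0,0],0,1]])

```text
t: 24.6
ee_pos: [527.3, -320.9, 134.0]
orientation: [-3.138, 0.152, 0.001]
ft_force: [-0.0, 0.3, -1.2]
width: 27.9
grasp_force: 30.0
```

Emit:
move_arm(steps=[[[0,0,-0.3],0,1],[[0,0,-0.5],0,1],[[0,0,-0.8],0,1],[[0,0,-0.8],0,1],[[0,0,-0.8],0,1],[[0,0,-0.8],0,1],[[0,0,-0.5],0,1],[[0,0,0],0,1],[[0,0,0],0,1]])

```text
t: 25.35
ee_pos: [527.7, -321.2, 247.5]
orientation: [3.137, -0.152, 0.002]
ft_force: [-1.0, -0.4, -2.5]
width: 28.2
grasp_force: 30.0
```

```bash
cat > kn.py <<'E'
from h import *
# knife pose in hand: tilt about tool y through pivot at TCP+19 up; fit tilt & offset by handle(black)+blade edges
o=ctrl.get_obs();go(0,0,0)
import sys
V=[]
for n in("side","top"):
    im=cams.get_image(n);c=np.array(o["ee_pos"]);p=proj(im,c).astype(int)
    x0,y0=np.clip(p[0]-50,0,412),np.clip(p[1]-50,0,284)
    V.append(cv2.resize(im["image"][y0:y0+100,x0:x0+100],(400,400),interpolation=2))
cv2.imwrite(sys.argv[1],np.hstack(V)[:,:,::-1])
E
python3 kn.py pics/k1.png
```

```text
t 25.35 pos [ 527.7 -321.2  247.5] yaw -0.097 tilt [ 0.001 -0.001 -1.   ] F [-1.  -0.4 -2.5] w 28.2 g 30.0 j6 1.1
units [-22.27 -10.75   9.86] turn None
```

Knife drawn. I'll swivel it in the grip against the fixed rack's far top edge: move out behind the rack, lower, then pull back across it.

Emit:
move_arm(steps=[[[0.5,0,0],0,1],[[0.7,0,0],0,1],[[0.6,0,0],0,1],[[0.2,0,0],0,1],[[0,0,0.5],0,1],[[0,0,0.8],0,1],[[0,0,0.8],0,1],[[0,0,0.8],0,1],[[0,0,0.7],0,1],[[0,0,0.3],0,1],[[0,0,0],0,1],[[0,0,0],0,1]])

```text
t: 26.45
ee_pos: [576.5, -325.7, 148.6]
orientation: [-3.137, 0.153, 0.002]
ft_force: [-0.5, -0.0, -0.9]
width: 27.8
grasp_force: 30.0
```

Emit:
move_arm(steps=[[[-0.2,0,0],0,1],[[-0.2,0,0],0,1],[[-0.2,0,0],0,1],[[-0.2,0,0],0,1],[[-0.2,0,0],0,1],[[-0.2,0,0],0,1],[[-0.2,0,0],0,1],[[0,0,0],0,1]])

```text
t: 27.12
ee_pos: [543.4, -322.7, 150.0]
orientation: [3.137, -0.154, 0.007]
ft_force: [3.9, 0.4, -2.7]
width: 27.8
grasp_force: 30.0
```

Emit:
move_arm(steps=[[[-0.25,0,0],0,1],[[-0.25,0,0],0,1],[[-0.25,0,0],0,1],[[-0.25,0,0],0,1],[[0,0,0],0,1]])

```text
t: 27.53
ee_pos: [518.2, -320.6, 150.2]
orientation: [3.136, -0.153, 0.006]
ft_force: [3.1, -0.5, -0.7]
width: 28.1
grasp_force: 30.0
```

Emit:
move_arm(steps=[[[-0.25,0,0],0,1],[[-0.25,0,0],0,1],[[-0.25,0,0],0,1],[[-0.25,0,0],0,1],[[0,0,0],0,1],[[0,0,0],0,1]])

```text
t: 28.03
ee_pos: [492.0, -317.6, 149.4]
orientation: [-3.138, 0.153, 0.001]
ft_force: [1.4, 0.5, -0.8]
width: 27.6
grasp_force: 30.0
```

Emit:
move_arm(steps=[[[-0.25,0,0],0,1],[[-0.25,0,0],0,1],[[-0.25,0,0],0,1],[[-0.2,0,0],0,1],[[0,0,0],0,1],[[0,0,0],0,1]])

```text
t: 28.53
ee_pos: [468.1, -315.2, 149.2]
orientation: [-3.137, 0.153, 0.002]
ft_force: [1.0, 0.1, -0.4]
width: 27.8
grasp_force: 30.0
```

```bash
python3 kn.py pics/k2.png
```

```text
t 28.53 pos [ 468.1 -315.2  149.2] yaw -0.097 tilt [-0.001  0.001 -1.   ] F [ 1.   0.1 -0.4] w 27.8 g 30.0 j6 1.05
units [-19.85 -10.72   6.  ] turn None
```

View pics/k2.png

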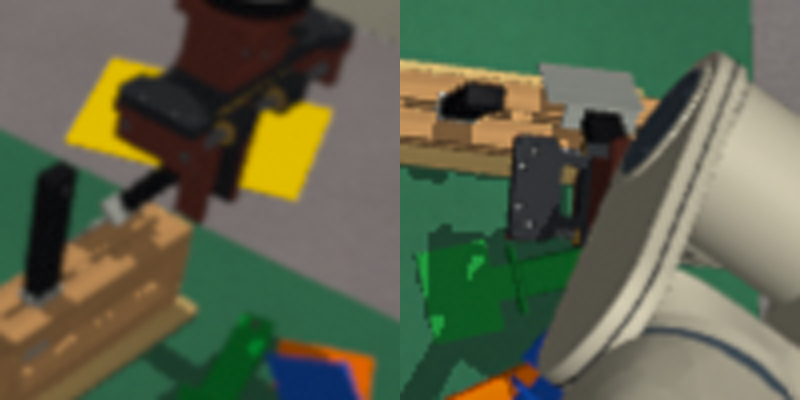

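k2.png shows the knife tilted in the grip with its blade at about (590,95) over the rack, and the narrow knife still in place. The green look-alike seems to lie differently than before, so I'll check the coloured blobs over time.

```bash
python3 - <<'E'
from h import *
import pickle
I,_=pickle.load(open("d.pkl","rb"))
S=[("t1 top",I["top"]["image"]),("t1 side",I["side"]["image"])]+[(f"t14 {n}",cv2.imread(f"raw_{n}.png")[:,:,::-1]) for n in("top","side")]+[("now "+n,cams.get_image(n)["image"]) for n in("top","side")]
for nm,im in S:
    h=cv2.cvtColor(np.ascontiguousarray(im),cv2.COLOR_RGB2HSV);o=[]
    for c,(lo,hi) in dict(g=(55,70),b=(105,125),o=(5,15)).items():
        m=((h[...,0]>=lo)&(h[...,0]<=hi)&(h[...,1]>200)&(h[...,2]>70)).astype(np.uint8);m[:, :250]=0
        n,l,s,ce=cv2.connectedComponentsWithStats(m)
        if n>1: i=1+s[1:,4].argmax();o.append((c,s[i].tolist()))
    print(nm,o)
E
```

```text
t1 top [('g', [318, 257, 13, 14, 75]), ('b', [338, 249, 26, 15, 140]), ('o', [372, 248, 13, 24, 163])]
t1 side [('g', [334, 147, 27, 53, 642]), ('b', [358, 129, 16, 43, 239]), ('o', [368, 121, 25, 42, 522])]
t14 top [('g', [482, 372, 30, 12, 252]), ('b', [332, 258, 37, 43, 564]), ('o', [358, 253, 23, 26, 225])]
t14 side [('g', [332, 154, 34, 42, 617]), ('b', [365, 164, 32, 53, 566]), ('o', [369, 186, 11, 20, 163])]
now top [('g', [317, 241, 39, 26, 534]), ('b', [320, 276, 32, 33, 329]), ('o', [323, 272, 23, 17, 112])]
now side [('g', [332, 154, 34, 41, 586]), ('b', [365, 164, 32, 52, 565]), ('o', [369, 186, 11, 20, 165])]
```

The look-alikes were already toppled by t≈14, apparently during my first sweep, and they can't be stood up again with a down-pointing tool. The knife is swivelled to about 46°, so I'll lift it high over the narrow knife and carry it to the nest.

Emit:
move_arm(steps=[[[0,0,-0.4],0,1],[[0,0,-0.8],0,1],[[0,0,-0.8],0,1],[[0,0,-0.8],0,1],[[0,0,-0.8],0,1],[[0,0,-0.8],0,1],[[0,0,-0.6],0,1],[[0,0,-0.2],0,1],[[0,0,0],0,1],[[0,0,0],0,1]])

```text
t: 29.57
ee_pos: [468.6, -315.1, 278.8]
orientation: [-3.138, 0.152, 0.001]
ft_force: [1.2, -0.3, -1.0]
width: 27.8
grasp_force: 30.0
```

```bash
python3 - <<'E'
from h import *
go(427.4,40.5,210,-.097)
im=cams.get_image("top");o=ctrl.get_obs();piv=o["ee_pos"]+[0,0,19]
Rz=R.from_rotvec([0,0,-.097])
for d in(0,20,35,40,45,50,55,90):
    t=np.radians(d);print(d,[np.round(proj(im,piv+Rz.apply([138*np.sin(t),y,-138*np.cos(t)])),1).tolist() for y in(-35,35)])
g=im["image"];P=proj(im,piv).astype(int)
sub=g[P[1]-60:P[1]+5,P[0]-25:P[0]+25].astype(int);m=((sub.max(2)-sub.min(2)<18)&(sub.min(2)>95)).astype(np.uint8)
n,l,s,c=cv2.connectedComponentsWithStats(m);print(P,[(s[i].tolist(),(s[i][:2]+[P[0]-25,P[1]-60]).tolist()) for i in range(1,n) if s[i][4]>15])
E
```

```text
t 29.57 pos [ 468.6 -315.1  278.8] yaw -0.097 tilt [-0.001  0.    -1.   ] F [ 1.2 -0.3 -1. ] w 27.8 g 30.0 j6 1.05
units [ -3.02 -13.99   2.76] turn -0.0
0 [[375.6, 232.3], [350.4, 229.7]]
20 [[377.8, 215.1], [352.5, 212.5]]
35 [[380.4, 203.0], [354.9, 200.3]]
40 [[381.5, 199.2], [355.8, 196.6]]
45 [[382.7, 195.7], [356.8, 193.0]]
50 [[383.9, 192.3], [357.9, 189.6]]
55 [[385.2, 189.1], [359.0, 186.4]]
90 [[395.9, 175.2], [367.8, 172.2]]
[377 229] [([47, 0, 3, 27, 55], [399, 169]), ([5, 23, 30, 19, 322], [357, 192])]
```

The knife tilt measures about 46°. Carrying it to above the cap.

Emit:
move_arm(steps=[[[-0.1,-0.5,0],0,1],[[-0.2,-0.8,0],0,1],[[-0.2,-0.8,0],0,1],[[-0.2,-0.8,0],0,1],[[-0.2,-0.8,0],0,1],[[-0.2,-0.8,0],0,1],[[-0.2,-0.8,0],0,1],[[-0.2,-0.8,0],0,1],[[-0.2,-0.8,0],0,1],[[-0.2,-0.8,0],0,1],[[-0.2,-0.8,0],0,1],[[-0.2,-0.8,0],0,1],[[-0.2,-0.8,0],0,1],[[-0.2,-0.8,0],0,1],[[-0.2,-0.8,0],0,1],[[-0.1,-0.8,0],0,1],[[0,-0.8,0],0,1],[[0,-0.5,0],0,1],[[0,-0.2,0],0,1],[[0,0,0],0,1]])

```text
t: 31.28
ee_pos: [427.4, 41.3, 278.5]
orientation: [3.138, -0.15, -0.003]
ft_force: [-0.0, -0.1, -1.2]
width: 27.6
grasp_force: 30.0
```

```bash
python3 - <<'E'
from h import *
go(427.4,40.5,184,-.097)
E
```

```text
t 31.28 pos [427.4  41.3 278.5] yaw -0.095 tilt [-0.002  0.    -1.   ] F [-0.  -0.1 -1.2] w 27.6 g 30.0 j6 1.73
units [0.01 0.03 3.78] turn 0.02
```

Emit:
move_arm(steps=[[[0,0,0.4],0,1],[[0,0,0.6],0,1],[[0,0,0.7],0,1],[[0,0,0.7],0,1],[[0,0,0.6],0,1],[[0,0,0.5],0,1],[[0,0,0.25],0,1],[[0,0,0],0,1],[[0,0,0],0,1],[[0,0,0],0,1],[[0,0,0],0,1]])

```text
t: 32.2
ee_pos: [428.8, 40.2, 186.1]
orientation: [-3.138, 0.153, -0.002]
ft_force: [-0.1, -0.8, -1.7]
width: 27.9
grasp_force: 30.0
```

```bash
python3 - <<'E'
from h import *
o=ctrl.get_obs();go(427.4,40.5,184,-.097);piv=o["ee_pos"]+[0,0,19]
Rz=R.from_rotvec([0,0,-.097])
for n in("top","side"):
    im=cams.get_image(n);g=im["image"];print(n,"box",[(round(b["p"],2),np.round(b["rect"],1).tolist()) for b in cams.boxes_of(n,"wide_knife")[:5]])
    for nm in("cap","nest","narrow_knife"): print(nm,[(round(b["p"],2),np.round(b["rect"]).tolist()) for b in cams.boxes_of(n,nm)[:2]])
    for d in(40,45,50):
        t=np.radians(d);print(d,[np.round(proj(im,piv+Rz.apply([138*np.sin(t),y,-138*np.cos(t)])),1).tolist() for y in(-35,35)])
    P=proj(im,piv+Rz.apply([80,0,-80])).astype(int);sub=g[P[1]-25:P[1]+25,P[0]-25:P[0]+25].astype(int)
    m=((sub.max(2)-sub.min(2)<18)&(sub.min(2)>95)).astype(np.uint8)
    k,l,s,c=cv2.connectedComponentsWithStats(m);print(P,[(s[i].tolist(),(s[i][:2]+P-25).tolist()) for i in range(1,k) if s[i][4]>15])
E
```

```text
t 32.2 pos [428.8  40.2 186.1] yaw -0.097 tilt [ 0.001  0.    -1.   ] F [-0.1 -0.8 -1.7] w 27.9 g 30.0 j6 1.73
units [-0.06 -0.01  0.08] turn -0.0
top box [(0.9, [351.4, 271.7, 59.4, 41.6]), (0.82, [346.8, 252.6, 62.3, 27.3]), (0.56, [237.7, 217.6, 24.8, 19.3])]
cap [(0.73, [239.0, 217.0, 24.0, 18.0])]
nest [(0.67, [241.0, 211.0, 39.0, 35.0])]
narrow_knife [(0.63, [328.0, 207.0, 14.0, 9.0])]
40 [[249.8, 215.2], [225.6, 212.7]]
45 [[250.1, 211.9], [225.7, 209.4]]
50 [[250.4, 208.9], [225.9, 206.3]]
[237 216] [([14, 14, 24, 21, 359], [226, 205])]
side box [(0.94, [382.1, 191.9, 31.5, 53.8]), (0.76, [349.5, 174.1, 30.3, 42.5]), (0.73, [133.2, 227.5, 39.9, 49.4]), (0.67, [380.1, 181.4, 26.1, 42.1]), (0.56, [259.9, 190.0, 11.3, 4.6])]
cap [(0.66, [251.0, 212.0, 15.0, 20.0]), (0.29, [319.0, 154.0, 52.0, 62.0])]
nest []
narrow_knife []
40 [[265.8, 189.1], [245.9, 202.7]]
45 [[263.5, 185.1], [243.5, 198.6]]
50 [[261.4, 181.0], [241.3, 194.5]]
[258 190] [([0, 0, 6, 4, 16], [233, 165]), ([22, 20, 8, 10, 46], [255, 185]), ([18, 42, 13, 8, 69], [251, 207])]
```

Emit:
move_arm(steps=[[[-0.08,0,0.2],0,1],[[0,0,0],0,1],[[0,0,0],0,1],[[0,0,0],0,1],[[0,0,0],0,1],[[0,0,0],0,1]])

```text
t: 33.2
ee_pos: [426.4, 40.5, 180.5]
orientation: [-3.138, 0.153, -0.0]
ft_force: [-0.5, 0.3, -1.4]
width: 27.9
grasp_force: 30.0
```

```bash
python3 - <<'E'
from h import *
go(427,40.5,181,-.097)
print(ctrl.close_job())
E
```

```text
t 33.2 pos [426.4  40.5 180.5] yaw -0.097 tilt [ 0.  0. -1.] F [-0.5  0.3 -1.4] w 27.9 g 30.0 j6 1.73
units [ 0.03 -0.   -0.02] turn -0.0
the job is handed in; nothing more can be done
None
```

Job handed in at 33.2 s: the cap measures flat in the pocket and the wide knife is held at about 46° with its edge about 6 cm above it, but the blue, green and orange look-alikes got knocked over, most likely by my first arm sweep; the cap first jammed tilted and had to be pressed (up to about 65 N at the wrist) and nudged home.

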